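Set the length stop of the cutting jig to 100 and hold it

TASK

Set the length stop on the wooden cutting jig to 100 mm: first lift the chip guard (the sheet-metal cover with the bar handle) up off its two pins, set it down flat on the bench top clear of the jig, without dropping it, and let go of it. Then squeeze in the catch button on the head of the stop arm and, with the button kept in, draw the arm out until its 100 mm line stands level with the mouth of the housing. Finish while holding the head still right there with the button squeezed in, because the catch only bites every 30 mm and a spring pulls the arm back, and I will tighten the clamp screw while you hold; leave the wood on the jig, the tape measure, the pencil and the spanner where they lie.

Things in the scene. Friction and masses are not known exactly. Their poses are not given: they have to be found in the camera images.
- jig: Cutting jig fixed to the bench: plywood board (x -175 to 310, y -62 to 78 mm, 18 thick), wooden fence 20 high along its far edge, aluminium housing of the stop arm at one end. Origin on the bench top below the housing's mouth; x = the way the arm runs out (roughly to the robot's right), y = across, away from the robot, z up.
- housing_mouth (a point): Middle of the housing's mouth, where the arm comes out and its scale is read, 72 mm above the bench; axes as the jig's. Housing: x -164 to 0, 60 mm wide, top 18 mm above this point. Two 8 mm pins stand 12 mm high on its top at x = -130 and -75, y = 0. A knurled clamp screw sticks out of its side to y = -52 at x = -55 (not used).
- guard_grip (a point): Centre of the bar handle (64 long in x, 12 wide in y, 12 high, posts at x = -25 and 25) of the loose chip guard: folded aluminium cover 220 x 70 mm, 0.15 to 0.4 kg, over the arm's head. 34 mm above the guard's lower edge, 22 above its plate, mid length and width; x along, z up. The pins pass its plate by 8 mm at x = -100 and -45: lift it 15 mm or more straight up to clear.
- head_grip (a point): Centre of the head at the end of the stop arm, 72 mm above the bench, 34 mm past the mouth when the arm is in; axes as the jig's. 40 mm long (x), 32 high. Squeeze it along y: button at -y, rubber pad (30 x 24, face at y = 19.5) at +y; 44 mm over both, 37 with the button in, then centred at y = 1. A steel stop plate, 54 wide, 6 thick, closes its outer end at x = 20 and hangs 52 below.
- button_face (a point): Middle of the ribbed black catch button's face (28 mm long, 22 high) on the robot's side of the head; 24.5 mm from the head's centre along -y when out. Moves in (+y) by 7 mm; axes as the jig's.
- stop_arm (a joint): Extension in m of the telescoping arm, as its scale reads at the mouth: 0 (in) to 0.125. Bar 24 x 16 mm; marks on top every 5 mm, longer every 10, full-width lines at 0, 50 and 100. The catch holds it at 0, 0.03, 0.06, 0.09, 0.12 (1 mm play); it starts at 0. With the catch off a spring draws it in with 4 to 6 N; friction 1 N, damping 30 N per m/s.
- catch_button (a joint): Travel of the catch button in m: 0 out, 0.007 fully in, moving along the jig's +y into the head. About 6 N to start, 9 N fully in; from 0.004 on the catch is off.
- stock: Pine block 45 x 120 x 45 mm lying on the jig's board against the fence, at the far end from the housing, its long side along the jig's x; origin at the centre of its underside. To be left alone.
- tape_rule: Yellow tape measure 43 x 79 x 66 mm standing on the bench just behind the jig; origin at its underside. To be left alone.
- pencil: Red carpenter's pencil 11 x 168 x 7 mm lying along the front edge of the jig's board, on the robot's side; origin at its underside. To be left alone.
- spanner: Steel combination spanner 36 x 210 x 7 mm lying on the bench left of the jig; origin at its underside. To be left alone.

How it is judged:
By the outcome, as a careful person would: the job done as asked, in the order asked, and still so for the second after the job is handed in, while the arm keeps its last pose, push and grip.
It also fails if it takes over 54 s, if anything falls off the work surface, if the arm or the gripper's body presses on something with over 40 N, if the wrist force passes 120 N, or if a joint passes its speed limit or range.

ROBOT

A 6-joint arm with a two-finger parallel gripper is mounted at the origin on a cart in front of the work surface, level with it; the furniture and walls round the work are solid. World frame = base frame: x ahead of the robot, y to its left, z up, the work surface at z = 0. Lengths are in mm, angles in degrees, forces in N, time in s.
With the tool pointing down it reaches from about 350 to 850 mm from the base axis. Payload 8.1 kg.
Tool frame: the origin (TCP) lies between the finger pads; the fingertips stand 22 mm ahead of it and the grasp point (between the pads) lies 3 mm ahead of it; z points along the fingers, y is the direction in which the jaws open and shut (so a half turn about z gives the same grasp; the last joint's range is limited). The gripper opens to 85 mm and grips with 20 to 120 N. Pads are 22 mm wide; open, the fingers measure 114 mm over their backs; the gripper's body (76 mm by 85 mm) begins 54 mm behind the grasp point. The pads swing forward as they close: fully open they stand 13 mm farther back than shut.
Start: joints at [-76.112, 7.471, 85.268, -0, 87.261, -4.893], TCP at [193.197, -568.05, 233.192] pointing down, gripper open.
Joint ranges: [-169.43, 169.43], [-51.17, 129.36], [1.28, 143.12], [-76.62, 256.62], [0, 156.53], [-152.29, 152.29]. Speed limits (degrees/s): [136.94, 136.94, 159.86, 180, 180, 180].

INTERFACE

Orientations are given as [roll, pitch, yaw] about the fixed x, y, z axes, in that order (R = Rz(yaw) Ry(pitch) Rx(roll)).
In Python, from bench import r gives the robot as it stands.
- The arm moves only by the tool drive_tool, never from a script. Its argument "moves" is a list of rows, each a list of 2 entries, a list of its own where there are three numbers: the shift along the world's x, y, z in mm, then the turn about the world's z in degrees. A call has exactly 8 rows; each row is the pose to reach, as a shift and turn from the pose commanded when the call began; what a row does not reach only later rows make up. A row lasts 1/12 s, in which the tool goes at most 41.7 mm and 7.16 degrees, less where a joint would pass 70% of its speed; a pose out of reach is approached as far as the arm can. A call with a gripper value outside its range is refused whole. "fingers" is the finger opening in mm, from 0 to 85.4, set as the call begins (left out, the last holds). The fingers move at their own pace and stop on an object; "squeeze" is the grip in N (left out, the last holds). Time passes only in rows, so rows that repeat a pose let the fingers close, or fill a call up. It gives the time, the measured TCP pose, the force and the opening at its end, in the units of the state.
- r.sense(): the state, without advancing time (a new reading comes with each control period).
- r.snapshot(name): name is "side" or "top" or "wrist"; returns a dict with "pixels" (480x640x3 uint8, red, green, blue), "camera_matrix" (3x3 intrinsics, pixels), "k1" (the pictures are not rectified: a ray, as slopes to the right and down, at radius r is drawn at 1 + k1 r^2 times it, then the intrinsics apply), "xyz" and "orientation" of the camera in the world. Camera axes: x right, y down, z forward; pixel columns grow to the right and rows downward; lengths in mm; the calibration is good to about 2 mm. A picture is of the moment at which its call begins. There is no depth.
- r.hand_in(): hands the job in, once; it reports no verdict.
The state is a dict: "time": time; "joint_pos": joint angles; "qd": joint speeds; "joint_efforts": joint torques, N m; "tool_pos": TCP position; "tcp_rot": TCP orientation; "ft_force": force on the tool from outside, world axes, zero at the start; "wrist_torque": the same for the moment, N m; "finger_gap": finger opening in mm.
Only numpy, scipy, OpenCV 4.12 (cv2) and the standard library are available. Lean on these libraries where they do the work, as an engineer would, in place of code of your own. Each camera call takes 0.05 s, during which the arm holds its last target.

## Working session

There is one attempt and no reset: what is moved stays moved. The work goes in short steps, Python scripts to look and compute and a tool call to move; the robot and the scene stay as the last step left them, time stands still between calls to the robot, and variables do not carry over. Pictures are saved under pics/ and viewed, and the job is handed in when it is done.

Besides the shell and the picture viewer there is one more tool, called after "Request:" by a JSON object that holds its "op" and its "data", one argument or row to a line. drive_tool: Moves the arm, as the interface text tells. Its arguments: {"type":"object","properties":{"moves":{"type":"array","items":{"type":"array"}},"fingers":{"type":"number"},"squeeze":{"type":"number"}},"required":["moves"]}

```bash
ls; mkdir -p pics; python3 - <<'E'
from bench import r
import cv2
print(r.sense())
for n in ["side","top","wrist"]:
    s=r.snapshot(n); cv2.imwrite(f"pics/{n}0.png",s["pixels"][:,:,::-1])
    print(n,s["camera_matrix"],s["k1"],s["xyz"],s["orientation"])
E
```

```text
pics
{'time': 0.0, 'joint_pos': array([-7.61126816e+01,  7.51571014e+00,  8.53294397e+01,  2.07743583e-03,
        8.72616336e+01, -4.89451784e+00]), 'qd': array([-0.08456856,  0.0690261 , -0.11556802, -0.02310039,  0.03077098,
       -0.07021118]), 'joint_efforts': array([ 2.22106049e-03, -5.69389665e+01, -5.00559390e+01,  2.57920246e-04,
        1.44811827e-02, -3.36659093e-05]), 'tool_pos': array([ 193.06677929, -567.51142091,  232.13661712]), 'tcp_rot': array([-1.79893783e+02, -1.11782386e-02,  1.87817247e+01]), 'ft_force': array([-0.64265359, -0.0381818 ,  0.03640854]), 'wrist_torque': array([-0.00822008, -0.00503649, -0.04663797]), 'finger_gap': 85.55708335612513}
side [[584.27363377   0.         316.10016923]
 [  0.         584.27363377 227.82260049]
 [  0.           0.           1.        ]] -0.12774560937165355 [ 523.07984532 -946.99997374  685.92458394] [-116.80232981   -1.21670371   -2.49016999]
top [[445.63931657   0.         325.67485113]
 [  0.         445.63931657 239.14016142]
 [  0.           0.           1.        ]] -0.01878263451384157 [398.62145223 207.6326727  958.17739848] [-1.68781707e+02 -1.07519538e-01 -9.04836097e+01]
wrist [[380.04339784   0.         318.84721782]
 [  0.         380.04339784 236.14710236]
 [  0.           0.           1.        ]] -0.07470321212204649 [ 263.31319237 -543.24818735  372.27612084] [ 1.63044608e+02  1.18731435e-01 -7.12357580e+01]
```

View pics/side0.png

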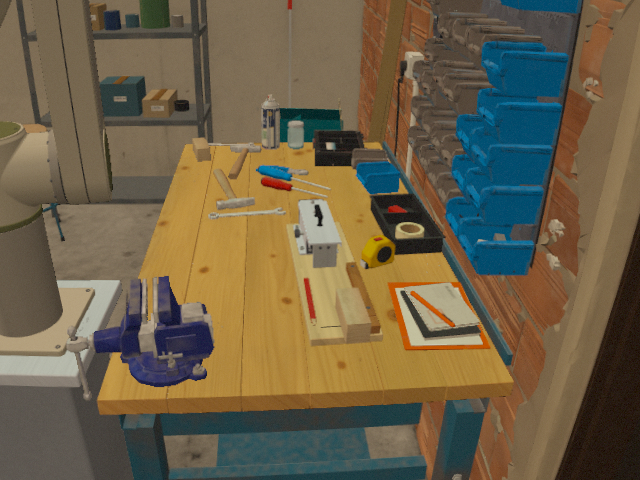

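View pics/top0.png

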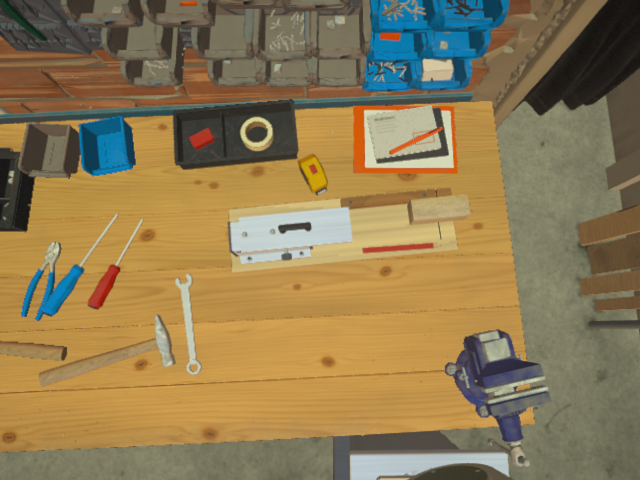

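View pics/wrist0.png

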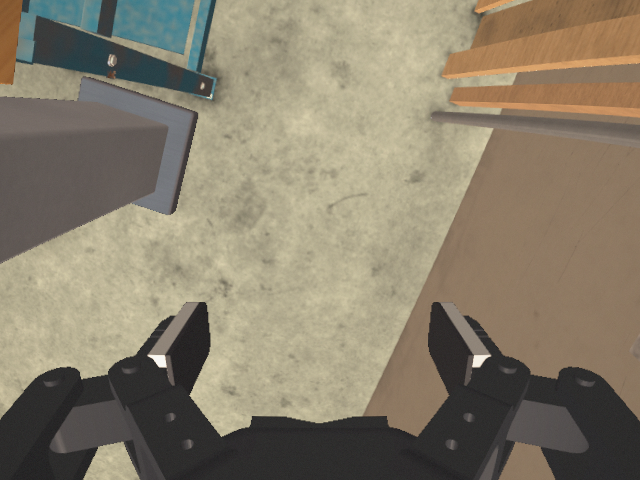

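```bash
cat > h.py <<'E'
import numpy as np, cv2
from scipy.spatial.transform import Rotation as R
from bench import r
def cam(s):
    return s["camera_matrix"],s["k1"],np.array(s["xyz"]),R.from_euler("xyz",s["orientation"],degrees=True).as_matrix()
def ray(s,u,v):
    K,k,t,M=cam(s)
    p=cv2.undistortPoints(np.array([[[u,v]]],float),K,np.array([k,0,0,0.]))[0,0]
    d=M@np.array([p[0],p[1],1]); return t,d
def onz(s,u,v,z):
    t,d=ray(s,u,v); return t+d*(z-t[2])/d[2]
def proj(s,P):
    K,k,t,M=cam(s)
    return cv2.projectPoints((np.atleast_2d(P)-t)@M,np.zeros(3),np.zeros(3),K,np.array([k,0,0,0.]))[0][:,0]
def crop(s,name,u0,v0,u1,v1,f):
    im=s["pixels"][v0:v1,u0:u1,::-1]
    cv2.imwrite("pics/"+name,cv2.resize(im,None,fx=f,fy=f,interpolation=cv2.INTER_CUBIC))
E
python3 - <<'E'
from h import *
s=r.snapshot("top"); crop(s,"top1.png",220,180,380,280,5)
s=r.snapshot("side"); crop(s,"side1.png",270,180,400,350,3.5) if 0 else crop(s,"side1.png",270,185,400,285,6)
E
```

```text
(no output)
```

View pics/top1.png

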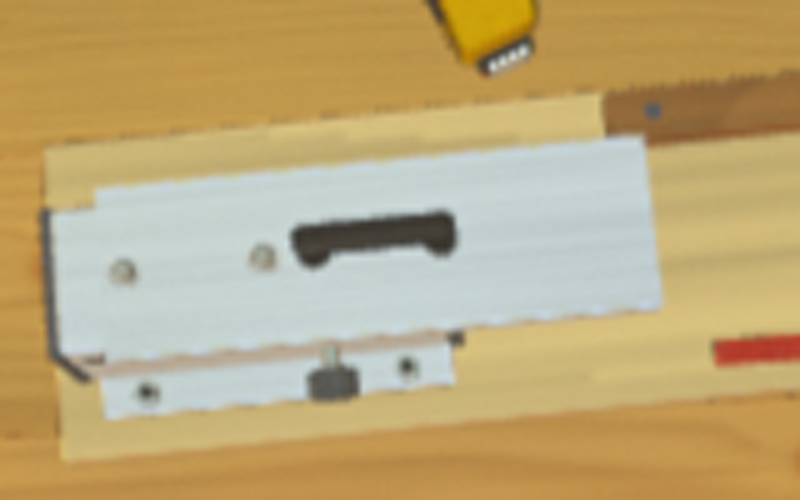

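View pics/side1.png

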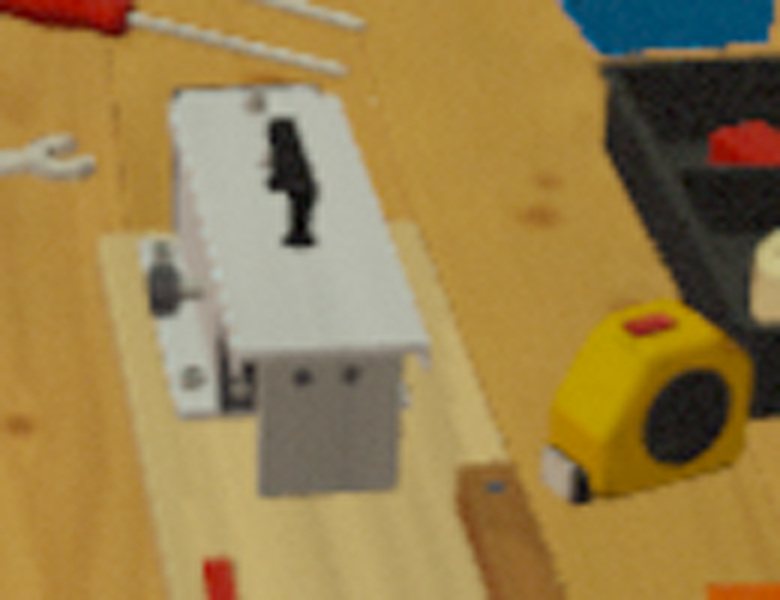

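```bash
python3 - <<'E'
from h import *
s=r.snapshot("top"); crop(s,"top2.png",380,170,500,260,6.6)
from scipy.optimize import least_squares
obs=[((229,209.6),(-175,78,18)),((233,272),(-175,-62,18)),((272.4,231.4),(-75,0,102)),((244.6,234.2),(-130,0,102)),((456,249.5),(310,-62,18))]
for (u,v),p in obs: print(onz(s,u,v,p[2]))
def W(q,p): 
    c,si=np.cos(q[2]),np.sin(q[2]); p=np.array(p)
    return np.array([q[0]+c*p[0]-si*p[1],q[1]+si*p[0]+c*p[1],p[2]])
def f(q): return np.concatenate([proj(s,W(q,p))[0]-o for o,p in obs])
so=least_squares(f,[500,100,-1.5]); print(so.x,np.degrees(so.x[2]),so.fun.round(1))
print("grip",W(so.x,(-30,0,114)),proj(s,W(so.x,(-30,0,114))),"head",W(so.x,(34,0,72)))
for z in (112,120): print(onz(s,220+375/5,180+232/5,z))
E
```

```text
[652.44409866 414.5528892   18.        ]
[515.61049054 401.44301542  18.        ]
[584.7680222  309.17150826 102.        ]
[579.58704308 363.69663452 102.        ]
[560.15583006 -75.1330686   18.        ]
[592.39901614 234.80876272  -1.47584388] -84.55962531377313 [-0.8 -0.4 -0.8  0.7 -0.1 -0.3 -0.3 -0.2  2.1  0. ]
grip [589.55472113 264.67362478 114.        ] [[294.64544792 227.50036516]] head [595.62255049 200.96191905  72.        ]
[592.19697149 264.12988133 112.        ]
[590.36685389 263.59574077 120.        ]
```

View pics/top2.png

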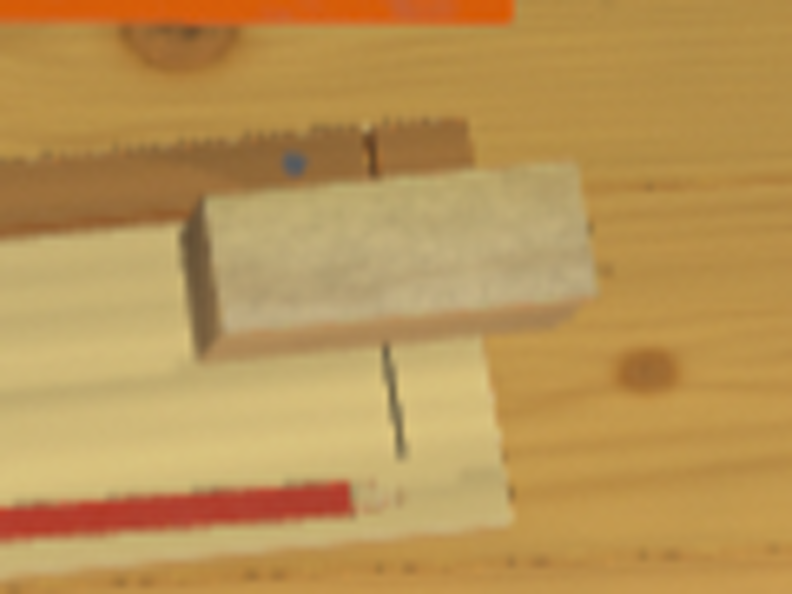

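Request:
{"op": "drive_tool", "data": {
  "moves": [
    [[4, 8, 10], 1],
    [[12, 25, 25], 3],
    [[24, 50, 40], 6],
    [[40, 83, 55], 9],
    [[56, 117, 70], 12],
    [[71, 150, 80], 15],
    [[87, 183, 90], 18],
    [[103, 216, 100], 21]
  ],
  "fingers": 60
}}

```text
time: 0.97
tool_pos: [296.6, -349.9, 334.7]
tcp_rot: [179.9, -0.0, 40.0]
ft_force: [0.7, 0.6, 0.3]
finger_gap: 59.8
```

Request:
{"op": "drive_tool", "data": {
  "moves": [
    [[16, 33, 0], 3],
    [[32, 66, 0], 6],
    [[48, 100, 0], 9],
    [[64, 133, 0], 12],
    [[80, 166, 0], 15],
    [[95, 200, 0], 18],
    [[111, 233, 0], 21],
    [[127, 266, 0], 24]
  ]
}}

```text
time: 1.63
tool_pos: [423.3, -83.7, 334.3]
tcp_rot: [179.9, -0.0, 64.0]
ft_force: [-0.1, -0.4, 0.1]
finger_gap: 60.2
```

Request:
{"op": "drive_tool", "data": {
  "moves": [
    [[16, 33, 0], 4],
    [[32, 66, 0], 8],
    [[48, 100, 0], 12],
    [[64, 133, 0], 16],
    [[80, 166, -10], 20],
    [[95, 200, -20], 23],
    [[111, 233, -30], 26],
    [[126, 264, -40], 28.7]
  ]
}}

```text
time: 2.3
tool_pos: [549.3, 180.6, 293.8]
tcp_rot: [179.9, -0.0, 92.7]
ft_force: [0.3, -0.5, 0.5]
finger_gap: 59.7
```

Request:
{"op": "drive_tool", "data": {
  "moves": [
    [[14, 30, -15], 1.5],
    [[24, 52, -30], 3],
    [[32, 68, -45], 3],
    [[38, 80, -60], 3],
    [[41, 86, -72], 3],
    [[41, 86, -80], 3],
    [[41, 86, -83], 3],
    [[41, 86, -83], 3]
  ]
}}

```text
time: 2.97
tool_pos: [589.6, 263.1, 209.8]
tcp_rot: [-179.9, 0.0, 95.5]
ft_force: [1.0, -0.8, -0.6]
finger_gap: 60.1
```

```bash
python3 - <<'E'
from h import *
q=r.sense(); print(q["time"],q["tool_pos"],q["tcp_rot"],q["joint_pos"].round(1),q["ft_force"],q["finger_gap"])
s=r.snapshot("wrist"); crop(s,"w1.png",0,0,640,480,1)
print(s["xyz"],s["orientation"])
for p in [(590.5,264.5,120),(584.8,309.2,102),(579.6,363.7,102)]: print(proj(s,p))
E
```

```text
2.9667 [589.60122808 263.11286369 209.77535182] [-1.79929621e+02  3.11937953e-02  9.54660466e+01] [19.5 15.2 79.  -0.  85.9 14. ] [ 1.00884434 -0.8162681  -0.55191343] 60.12043123368417
[582.04934886 338.10047029 349.75453027] [1.62967686e+02 1.64862547e-03 5.44890702e+00]
[[321.09890036 241.6955278 ]]
[[318.8487896  166.91821699]]
[[318.84677663  77.31290594]]
```

View pics/w1.png

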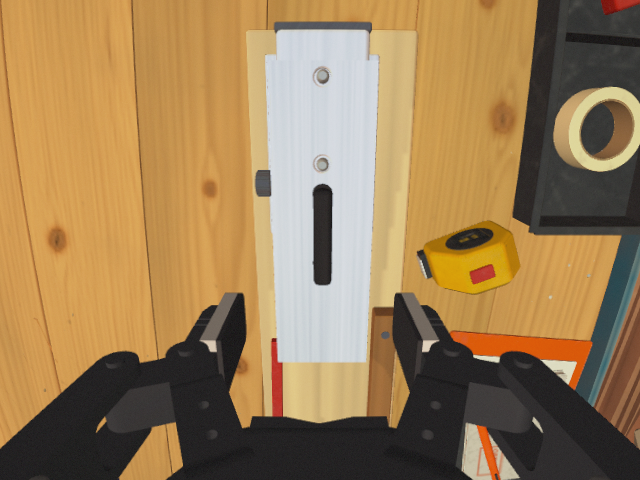

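Request:
{"op": "drive_tool", "data": {
  "moves": [
    [[0.5, 1.5, -10], 0],
    [[1, 3, -26], 0],
    [[1, 4, -45], 0],
    [[1, 4, -62], 0],
    [[1, 4, -75], 0],
    [[1, 4, -84], 0],
    [[1, 4, -89], 0],
    [[1, 4, -90], 0]
  ],
  "fingers": 40
}}

```text
time: 3.68
tool_pos: [590.9, 267.6, 119.4]
tcp_rot: [-179.9, 0.0, 95.5]
ft_force: [-0.3, -0.8, 0.7]
finger_gap: 39.8
```

```bash
python3 - <<'E'
from h import *
q=r.sense(); print(q["time"],q["tool_pos"],q["tcp_rot"],q["ft_force"],q["finger_gap"])
s=r.snapshot("wrist"); crop(s,"w2.png",0,0,640,480,1)
s=r.snapshot("side"); crop(s,"s2.png",270,165,400,265,6)
E
```

```text
3.6833 [590.88800957 267.63082355 119.41507554] [-1.79944691e+02  1.47508246e-02  9.54647590e+01] [-0.33079516 -0.8317314   0.65594181] 39.846024309448815
```

View pics/w2.png

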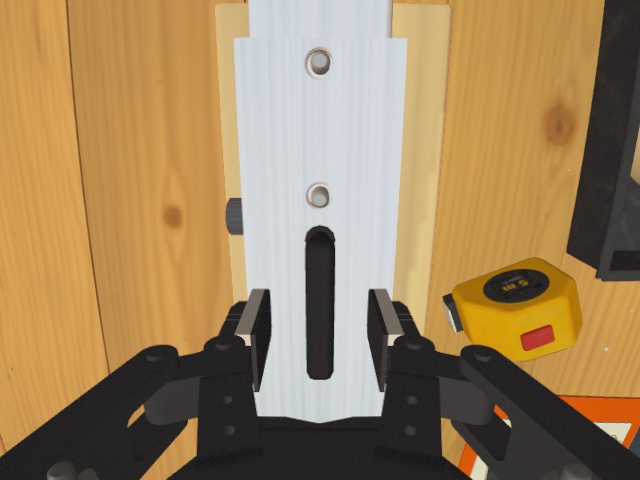

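View pics/s2.png

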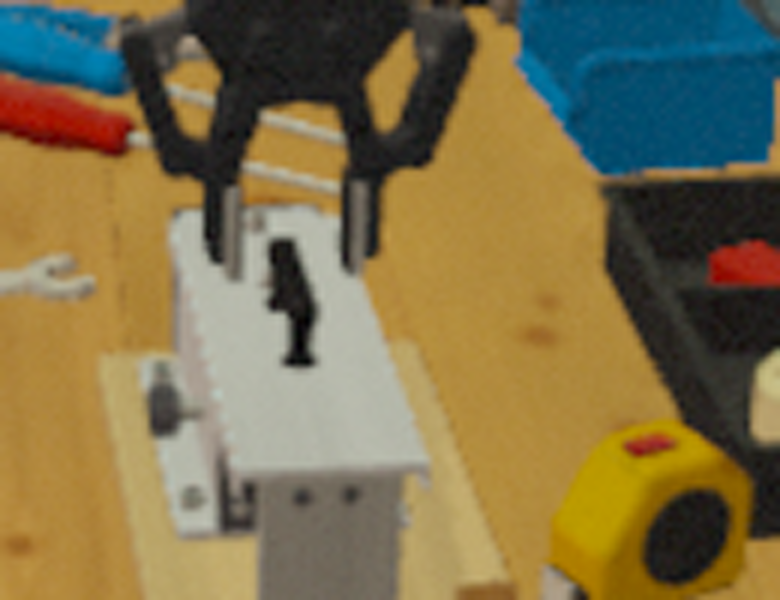

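```bash
python3 - <<'E'
from h import *
s=r.snapshot("wrist"); print(proj(s,(590.9,267.6,120)), onz(s,320,235,120),onz(s,320,378,120),onz(s,318,194,102),onz(s,319,62,102))
E
```

```text
[[318.04036745 311.34456741]] [588.5380483  300.53050607 120.        ] [594.89250573 234.68689748 120.        ] [586.56661781 313.08771107 102.        ] [582.02008189 365.075206   102.        ]
```

Request:
{"op": "drive_tool", "data": {
  "moves": [
    [[0, 0, 0], 0],
    [[0, 0, 0], 0],
    [[0, 0, 0], 0],
    [[0, 0, 0], 0],
    [[0, 0, 0], 0],
    [[0, 0, 0], 0],
    [[0, 0, 0], 0],
    [[0, 0, 0], 0]
  ],
  "fingers": 0,
  "squeeze": 50
}}

```text
time: 4.5
tool_pos: [591.8, 268.2, 121.4]
tcp_rot: [179.9, -0.0, 95.5]
ft_force: [-1.3, -0.8, 5.8]
finger_gap: 9.4
```

```bash
python3 - <<'E'
from h import *
q=r.sense(); print(q["time"],q["tool_pos"],q["tcp_rot"],q["ft_force"],q["wrist_torque"],q["finger_gap"])
s=r.snapshot("wrist"); crop(s,"w3.png",160,180,480,420,2.5)
s=r.snapshot("side"); crop(s,"s3.png",270,165,400,265,6)
E
```

```text
4.5 [591.83571364 268.19715681 121.36416664] [ 1.79900857e+02 -2.55979592e-02  9.54839618e+01] [-1.27029254 -0.8143924   5.75250353] [-0.06029832  0.05116855 -0.00827864] 9.377072807835193
```

View pics/w3.png

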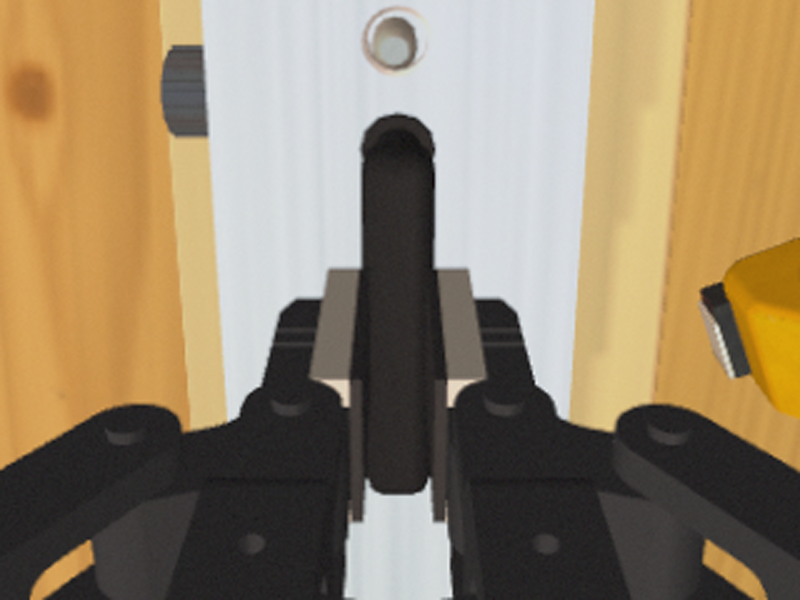

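View pics/s3.png

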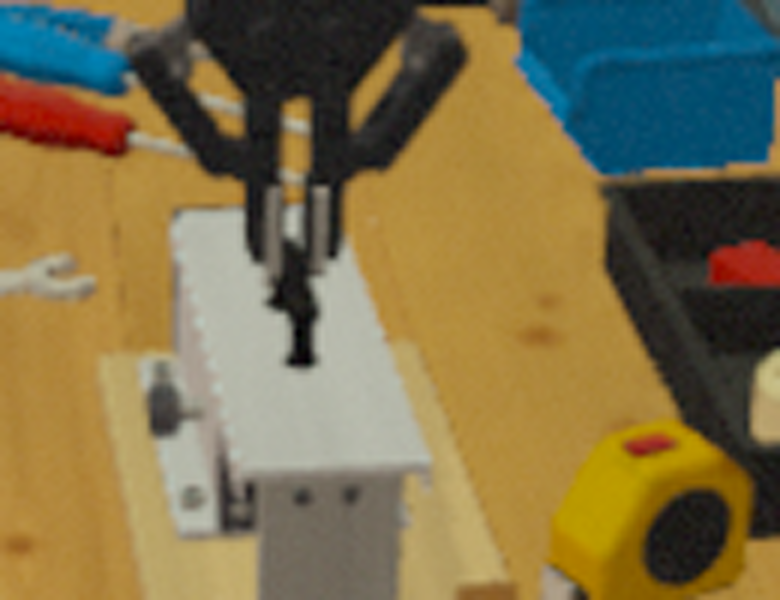

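Request:
{"op": "drive_tool", "data": {
  "moves": [
    [[0, 0, 2], 0],
    [[0, 0, 5], 0],
    [[0, 0, 9], 0],
    [[0, 0, 14], 0],
    [[0, 0, 20], 0],
    [[0, 0, 26], 0],
    [[0, 0, 30], 0],
    [[0, 0, 32], 0]
  ]
}}

```text
time: 5.27
tool_pos: [591.8, 268.1, 153.6]
tcp_rot: [179.9, -0.0, 95.5]
ft_force: [0.5, 0.1, -2.8]
finger_gap: 9.2
```

```bash
python3 - <<'E'
from h import *
q=r.sense(); print(q["time"],q["tool_pos"],q["tcp_rot"],q["ft_force"],q["wrist_torque"],q["finger_gap"])
s=r.snapshot("wrist"); crop(s,"w4.png",0,0,640,480,1)
s=r.snapshot("side"); crop(s,"s4.png",270,165,400,265,6)
E
```

```text
5.2667 [591.76210476 268.12638099 153.58018042] [ 1.79908154e+02 -2.16343889e-02  9.54803882e+01] [ 0.47004511  0.11111647 -2.84485418] [ 0.07810831 -0.00811699  0.01676024] 9.183041691269695
```

View pics/w4.png

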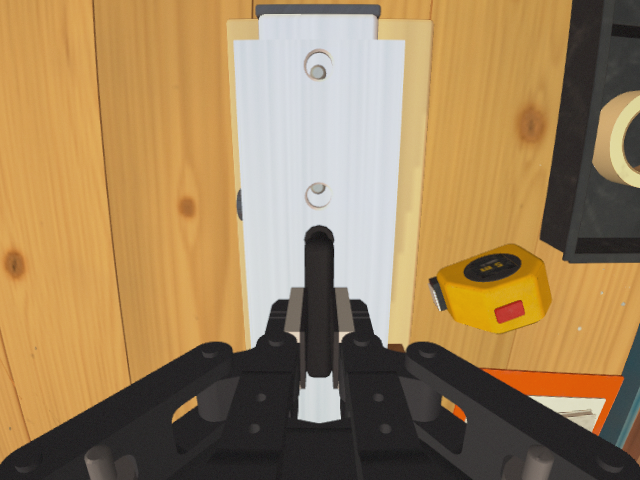

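View pics/s4.png

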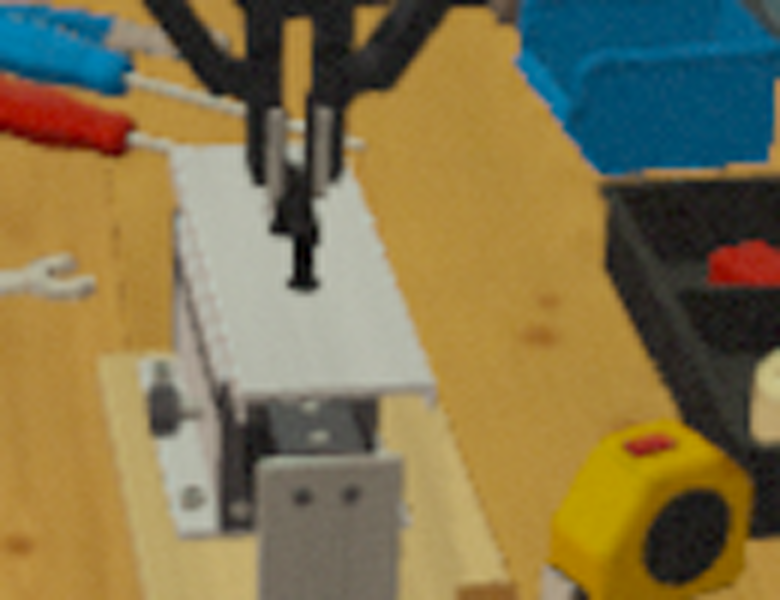

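```bash
python3 - <<'E'
from h import *
s=r.snapshot("top")
for p in [(183,278),(194,372),(240,272),(456,250),(455,335),(450,370)]: print(p,onz(s,*p,0 if p!=(240,272) else 18))
c,si=np.cos(np.radians(-84.56)),np.sin(np.radians(-84.56))
g=np.array([430,200])
P=[[g[0]+c*a-si*b,g[1]+si*a+c*b,0] for a in(-110,110) for b in (-35,35)]
print(np.round(P),proj(s,P).round())
E
```

```text
(183, 278) [505.64217282 512.81280606   0.        ]
(194, 372) [309.79612619 479.82579876   0.        ]
(240, 272) [515.49677246 386.58121896  18.        ]
(456, 250) [562.13971067 -80.47438665   0.        ]
(455, 335) [380.39997048 -66.69307511   0.        ]
(450, 370) [309.27591464 -51.83146512   0.        ]
[[385. 306.   0.]
 [454. 313.   0.]
 [406.  87.   0.]
 [475.  94.   0.]] [[278. 335.]
 [275. 301.]
 [382. 324.]
 [378. 291.]]
```

Request:
{"op": "drive_tool", "data": {
  "moves": [
    [[0, 0, 4], 0],
    [[0, 0, 12], 0],
    [[-2, 0, 22], 0],
    [[-8, -3, 32], 0],
    [[-18, -6, 40], 0],
    [[-32, -11, 45], 0],
    [[-48, -17, 45], 0],
    [[-66, -23, 45], 0]
  ]
}}

```text
time: 6.08
tool_pos: [525.2, 244.8, 199.3]
tcp_rot: [179.8, -0.0, 95.5]
ft_force: [0.5, -0.3, -1.9]
finger_gap: 9.5
```

Request:
{"op": "drive_tool", "data": {
  "moves": [
    [[-19, -7, 0], 0],
    [[-38, -13, 0], 0],
    [[-57, -20, 0], 0],
    [[-73, -26, -3], 0],
    [[-86, -31, -10], 0],
    [[-95, -34, -20], 0],
    [[-100, -35, -32], 0],
    [[-101, -35, -44], 0]
  ]
}}

```text
time: 6.75
tool_pos: [423.8, 209.9, 154.2]
tcp_rot: [179.9, -0.0, 95.5]
ft_force: [-0.5, 0.0, -1.9]
finger_gap: 9.5
```

Request:
{"op": "drive_tool", "data": {
  "moves": [
    [[0, 0, -14], 0],
    [[0, 0, -30], 0],
    [[0, 0, -46], 0],
    [[0, 0, -60], 0],
    [[0, 0, -72], 0],
    [[0, 0, -82], 0],
    [[0, 0, -89], 0],
    [[0, 0, -92], 0]
  ]
}}

```text
time: 7.42
tool_pos: [423.8, 209.8, 60.2]
tcp_rot: [-179.9, 0.0, 95.5]
ft_force: [-0.8, 0.2, -1.9]
finger_gap: 9.1
```

```bash
python3 - <<'E'
from h import *
q=r.sense(); print(q["time"],q["tool_pos"],q["tcp_rot"],q["ft_force"],q["wrist_torque"],q["finger_gap"])
s=r.snapshot("top"); crop(s,"t5.png",160,160,480,400,2.5)
s=r.snapshot("side"); crop(s,"s5.png",160,160,400,340,3.3)
E
```

```text
7.4167 [423.78698966 209.77617522  60.22841785] [-1.79935672e+02  1.67626794e-02  9.54793555e+01] [-0.83875626  0.17359107 -1.94892089] [ 0.04867534 -0.01644065 -0.04251038] 9.078474799094696
```

View pics/t5.png

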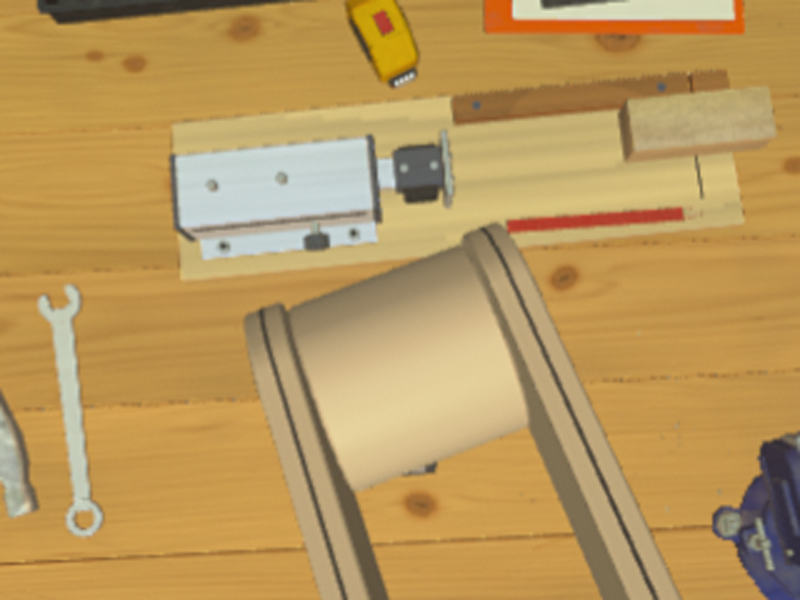

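View pics/s5.png

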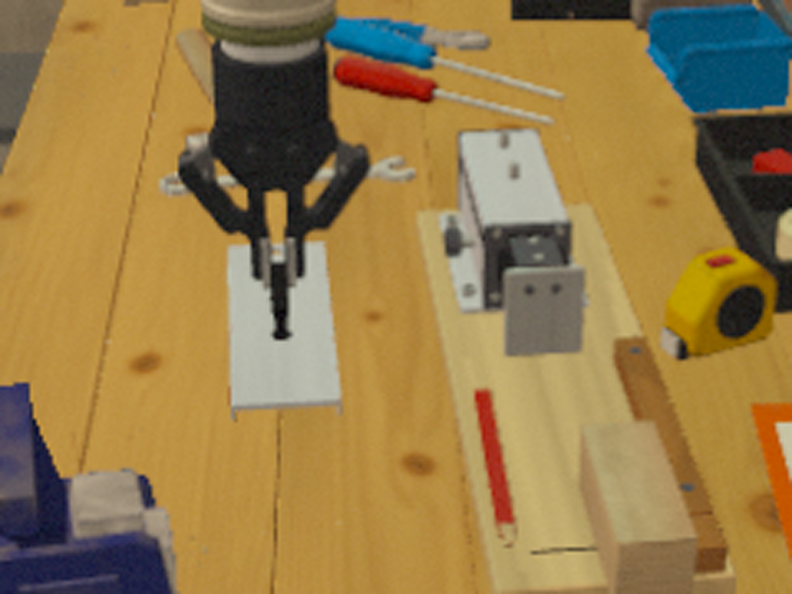

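Request:
{"op": "drive_tool", "data": {
  "moves": [
    [[0, 0, -3], 0],
    [[0, 0, -6], 0],
    [[0, 0, -9], 0],
    [[0, 0, -11], 0],
    [[0, 0, -13], 0],
    [[0, 0, -14], 0],
    [[0, 0, -15], 0],
    [[0, 0, -16], 0]
  ]
}}

```text
time: 8.18
tool_pos: [424.2, 210.0, 45.1]
tcp_rot: [180.0, -0.0, 95.5]
ft_force: [0.3, 1.1, -2.6]
finger_gap: 9.6
```

Request:
{"op": "drive_tool", "data": {
  "moves": [
    [[0, 0, -0.5], 0],
    [[0, 0, -1], 0],
    [[0, 0, -1.5], 0],
    [[0, 0, -2], 0],
    [[0, 0, -2.5], 0],
    [[0, 0, -3], 0],
    [[0, 0, -3], 0],
    [[0, 0, -3], 0]
  ]
}}

```text
time: 8.85
tool_pos: [424.2, 209.9, 42.2]
tcp_rot: [-180.0, 0.0, 95.5]
ft_force: [-0.1, -0.4, -2.7]
finger_gap: 9.3
```

Request:
{"op": "drive_tool", "data": {
  "moves": [
    [[0, 0, -0.4], 0],
    [[0, 0, -0.8], 0],
    [[0, 0, -1.2], 0],
    [[0, 0, -1.6], 0],
    [[0, 0, -2], 0],
    [[0, 0, -2], 0],
    [[0, 0, -2], 0],
    [[0, 0, -2], 0]
  ]
}}

```text
time: 9.52
tool_pos: [424.2, 210.0, 40.2]
tcp_rot: [-180.0, 0.0, 95.5]
ft_force: [0.1, -0.5, -3.1]
finger_gap: 9.4
```

Request:
{"op": "drive_tool", "data": {
  "moves": [
    [[0, 0, -0.4], 0],
    [[0, 0, -0.8], 0],
    [[0, 0, -1.2], 0],
    [[0, 0, -1.6], 0],
    [[0, 0, -2], 0],
    [[0, 0, -2], 0],
    [[0, 0, -2], 0],
    [[0, 0, -2], 0]
  ]
}}

```text
time: 10.18
tool_pos: [424.4, 210.0, 39.2]
tcp_rot: [180.0, 0.0, 95.5]
ft_force: [-5.3, -1.7, 9.6]
finger_gap: 9.3
```

```bash
python3 - <<'E'
from h import *
q=r.sense(); print(q["time"],q["tool_pos"],q["tcp_rot"],q["ft_force"],q["wrist_torque"],q["finger_gap"])
s=r.snapshot("side"); crop(s,"s6.png",210,200,280,300,6)
E
```

```text
10.1833 [424.35103875 210.01286488  39.20734879] [1.79999531e+02 4.38609463e-03 9.54872789e+01] [-5.26210231 -1.74265265  9.58146849] [-0.43644672  0.98251836  0.06271608] 9.335451552392733
```

View pics/s6.png

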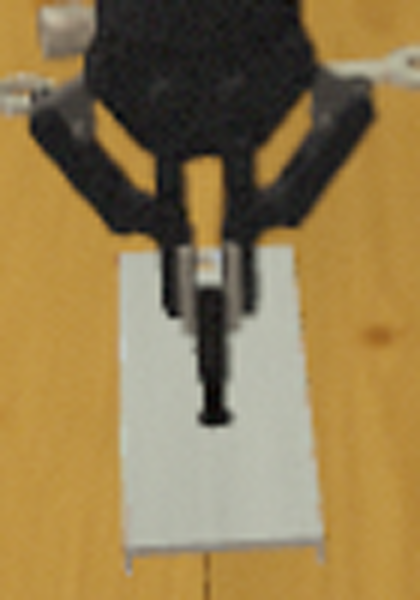

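Request:
{"op": "drive_tool", "data": {
  "moves": [
    [[0, 0, 0], 0],
    [[0, 0, 0], 0],
    [[0, 0, 0], 0],
    [[0, 0, 0], 0],
    [[0, 0, 0], 0],
    [[0, 0, 0], 0],
    [[0, 0, 1], 0],
    [[0, 0, 3], 0]
  ],
  "fingers": 50
}}

```text
time: 10.9
tool_pos: [424.0, 209.9, 41.0]
tcp_rot: [-180.0, 0.0, 95.5]
ft_force: [-0.1, 0.4, 0.9]
finger_gap: 50.1
```

Request:
{"op": "drive_tool", "data": {
  "moves": [
    [[0, 0, 6], 0],
    [[0, 0, 16], 0],
    [[0, 0, 30], 0],
    [[0, 0, 48], 0],
    [[0, 0, 68], 0],
    [[0, 0, 88], 0],
    [[0, 0, 105], 0],
    [[0, 0, 115], 0]
  ]
}}

```text
time: 11.57
tool_pos: [425.4, 210.4, 159.7]
tcp_rot: [179.8, -0.1, 95.5]
ft_force: [-0.5, 0.2, 0.2]
finger_gap: 49.9
```

```bash
python3 - <<'E'
from h import *
q=r.sense(); print(q["time"],q["tool_pos"],q["tcp_rot"],q["ft_force"],q["wrist_torque"],q["finger_gap"])
s=r.snapshot("side"); crop(s,"s7.png",160,160,400,340,3.3)
E
```

```text
11.5667 [425.4374309  210.42527641 159.72187122] [ 1.79769947e+02 -5.92395672e-02  9.54836792e+01] [-0.45748824  0.17786399  0.23422031] [ 0.00537437  0.00613984 -0.03607564] 49.86632447738498
```

View pics/s7.png

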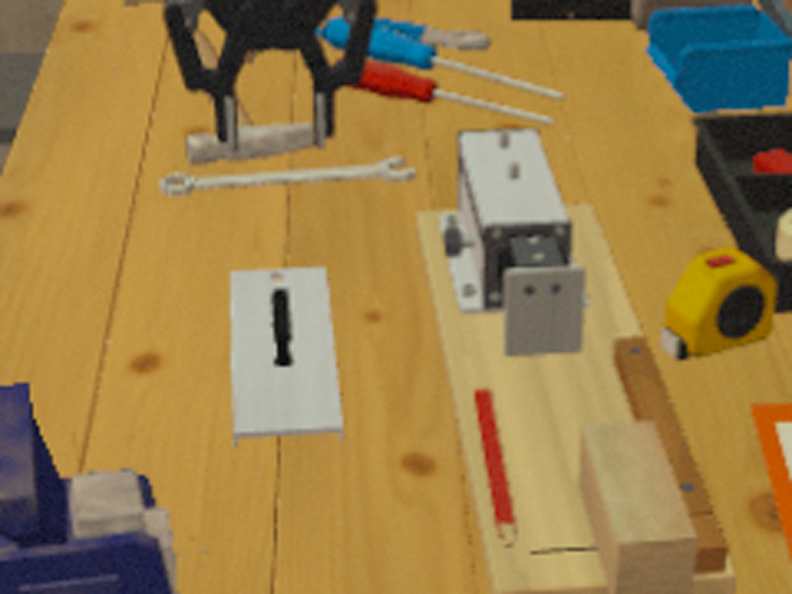

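Request:
{"op": "drive_tool", "data": {
  "moves": [
    [[5, 0, 5], 0],
    [[18, -1, 12], 0],
    [[40, -2, 16], 0],
    [[68, -3, 16], 0],
    [[98, -4, 16], 0],
    [[126, -5, 16], 0],
    [[150, -6, 16], 0],
    [[166, -7, 16], 0]
  ],
  "fingers": 65
}}

```text
time: 12.28
tool_pos: [591.8, 202.2, 170.3]
tcp_rot: [-179.9, 0.0, 95.4]
ft_force: [-0.2, -1.0, 0.1]
finger_gap: 64.8
```

Request:
{"op": "drive_tool", "data": {
  "moves": [
    [[5, 0, 0], 0],
    [[8, 0, 0], 0],
    [[8, 0, 0], 0],
    [[8, 0, 0], 0],
    [[8, 0, 0], 0],
    [[8, 0, 0], 0],
    [[8, 0, 0], 0],
    [[8, 0, 0], 0]
  ]
}}

```text
time: 12.95
tool_pos: [597.9, 203.1, 172.5]
tcp_rot: [180.0, -0.0, 95.5]
ft_force: [-0.2, 0.7, 0.5]
finger_gap: 65.1
```

```bash
python3 - <<'E'
from h import *
q=r.sense(); print(q["time"],q["tool_pos"],q["tcp_rot"],q["ft_force"],q["wrist_torque"],q["finger_gap"])
s=r.snapshot("wrist"); crop(s,"w8.png",0,0,640,480,1); crop(s,"w8b.png",220,130,420,280,4)
for p in [(597.5,203,88),(585,313,102)]: print(proj(s,p))
E
```

```text
12.95 [597.94614705 203.13944925 172.53698447] [ 1.79974862e+02 -3.94899561e-03  9.55026927e+01] [-0.23253463  0.67630888  0.5493197 ] [ 0.0141802   0.00744101 -0.01653016] 65.05237240145517
[[318.54939733 246.44206908]]
[[314.75084628  49.96855881]]
```

View pics/w8.png

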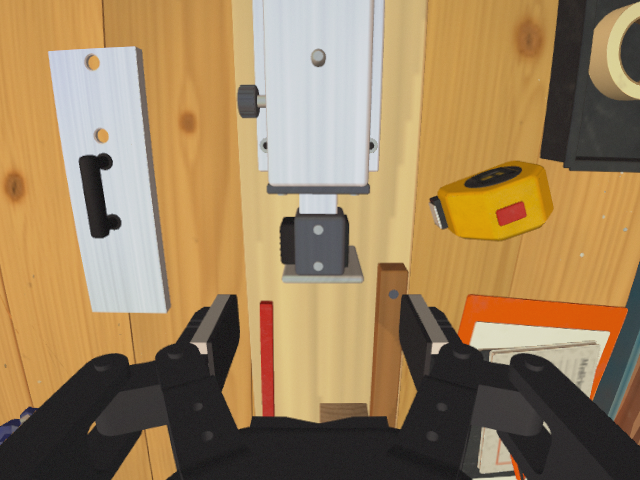

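View pics/w8b.png

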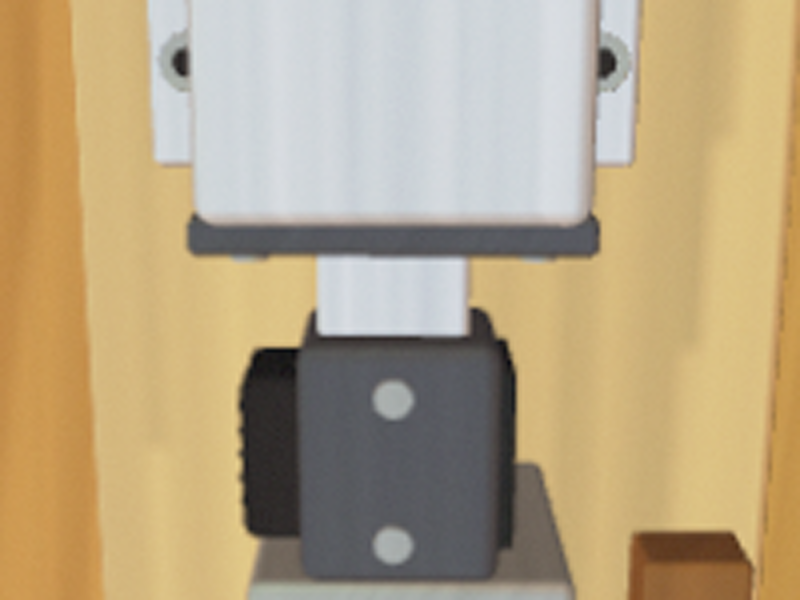

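Request:
{"op": "drive_tool", "data": {
  "moves": [
    [[0.5, 0.5, -8], 0],
    [[1, 1, -22], 0],
    [[1.3, 1.5, -40], 0],
    [[1.3, 1.5, -58], 0],
    [[1.3, 1.5, -74], 0],
    [[1.3, 1.5, -86], 0],
    [[1.3, 1.5, -94], 0],
    [[1.3, 1.5, -97], 0]
  ]
}}

```text
time: 13.67
tool_pos: [598.2, 204.1, 72.6]
tcp_rot: [-179.8, 0.0, 95.5]
ft_force: [0.1, -0.3, -0.3]
finger_gap: 64.8
```

```bash
python3 - <<'E'
from h import *
q=r.sense(); print(q["time"],q["tool_pos"],q["tcp_rot"],q["ft_force"],q["wrist_torque"],q["finger_gap"])
s=r.snapshot("wrist"); crop(s,"w9.png",0,0,640,480,1)
s=r.snapshot("side"); crop(s,"s9.png",260,160,400,265,5.7)
E
```

```text
13.6667 [598.17977272 204.11220863  72.62115678] [-1.79814763e+02  2.80952236e-02  9.54801108e+01] [ 0.05233234 -0.28508559 -0.25731385] [-0.00187777 -0.00718901  0.02796904] 64.7585889857413
```

View pics/w9.png

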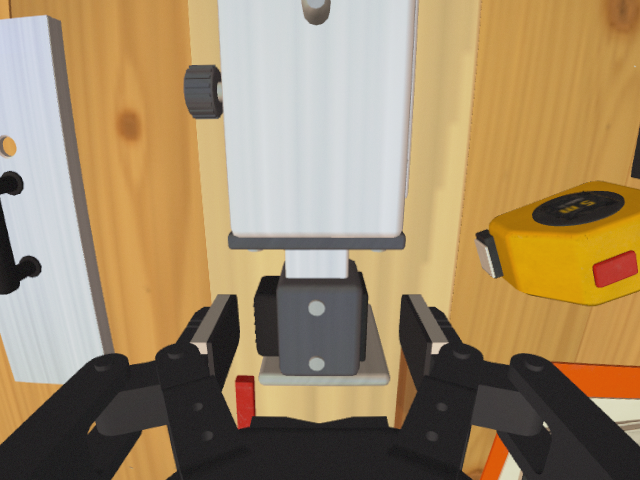

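View pics/s9.png

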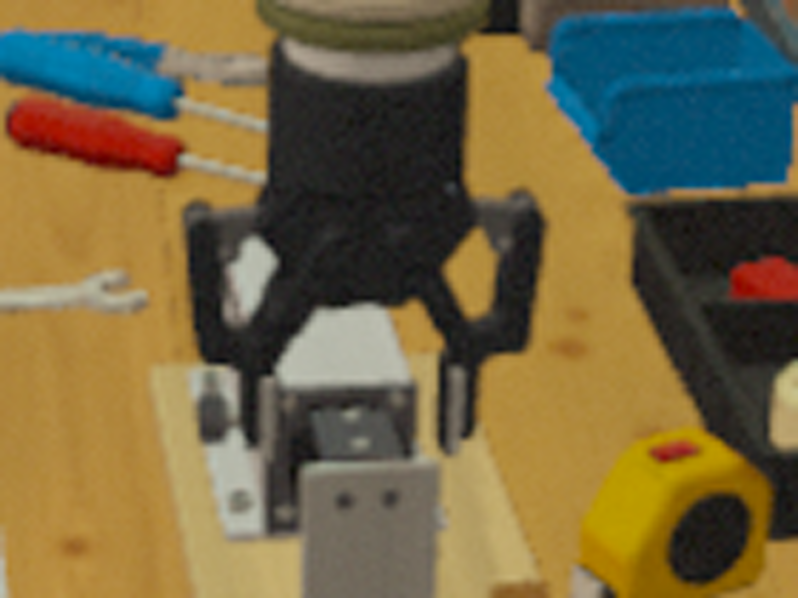

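Request:
{"op": "drive_tool", "data": {
  "moves": [
    [[1, 0, 0.5], 0],
    [[1, 0, 0.5], 0],
    [[1, 0, 0.5], 0],
    [[1, 0, 0.5], 0],
    [[1, 0, 0.5], 0],
    [[1, 0, 0.5], 0],
    [[1, 0, 0.5], 0],
    [[1, 0, 0.5], 0]
  ]
}}

```text
time: 14.43
tool_pos: [600.5, 204.4, 75.7]
tcp_rot: [-180.0, -0.0, 95.5]
ft_force: [0.3, -0.2, -0.6]
finger_gap: 65.0
```

```bash
python3 - <<'E'
from h import *
q=r.sense(); print(q["time"],q["tool_pos"],q["tcp_rot"],q["ft_force"],q["finger_gap"])
s=r.snapshot("wrist"); crop(s,"w10.png",220,230,420,380,4)
p=q["tool_pos"].copy(); p[2]=88; print(proj(s,p)); 
print(onz(s,319,285,88),onz(s,319,375,88))
E
```

```text
14.4333 [600.48628505 204.44909061  75.71144608] [-1.79999540e+02 -2.86833809e-04  9.54800068e+01] [ 0.27551902 -0.15664712 -0.63619417] 65.04483989018885
[[319.95933539 327.08144109]]
[598.45228802 221.84952852  88.        ] [602.20979801 182.62515293  88.        ]
```

View pics/w10.png

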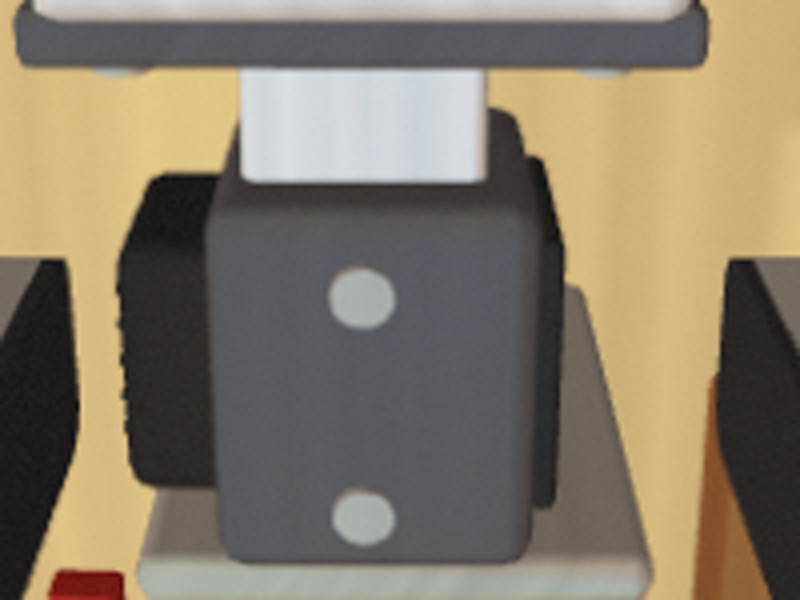

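Request:
{"op": "drive_tool", "data": {
  "moves": [
    [[-1, 0, 0], 0],
    [[-1, 0, 0], 0],
    [[-1, 0, 0], 0],
    [[-1, 0, 0], 0],
    [[-1, 0, 0], 0],
    [[-1, 0, 0], 0],
    [[-1, 0, 0], 0],
    [[-1, 0, 0], 0]
  ],
  "fingers": 0,
  "squeeze": 40
}}

```text
time: 15.15
tool_pos: [598.4, 204.4, 75.8]
tcp_rot: [-179.9, 0.0, 95.5]
ft_force: [-6.3, -0.4, 5.5]
finger_gap: 35.4
```

```bash
python3 - <<'E'
from h import *
q=r.sense(); print(q["time"],q["tool_pos"],q["tcp_rot"],q["ft_force"],q["wrist_torque"],q["finger_gap"])
s=r.snapshot("wrist"); crop(s,"w11.png",220,200,420,380,3.3)
E
```

```text
15.15 [598.41286754 204.43070913  75.78886251] [-1.79868171e+02  7.04724176e-03  9.54898453e+01] [-6.32116065 -0.3846491   5.54234271] [-0.15951017  1.11045764 -0.02820361] 35.43064756649152
```

View pics/w11.png

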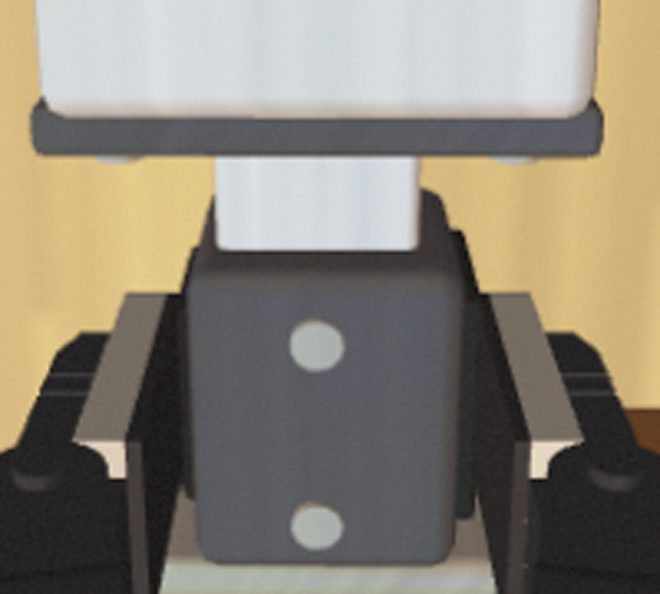

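Request:
{"op": "drive_tool", "data": {
  "moves": [
    [[0.2, -2, 0], 0],
    [[0.5, -6, 0], 0],
    [[1.1, -12, 0], 0],
    [[1.7, -19, 0], 0],
    [[2.4, -26, 0], 0],
    [[3, -33, 0], 0],
    [[3.6, -39, 0], 0],
    [[4, -44, 0], 0]
  ]
}}

```text
time: 15.87
tool_pos: [602.5, 161.8, 75.8]
tcp_rot: [-179.9, -0.1, 95.5]
ft_force: [-5.4, 6.9, 3.4]
finger_gap: 35.5
```

```bash
python3 - <<'E'
from h import *
q=r.sense(); print(q["time"],q["tool_pos"],q["tcp_rot"],q["ft_force"],q["wrist_torque"],q["finger_gap"])
s=r.snapshot("wrist"); crop(s,"w12.png",220,80,420,260,3.3)
E
```

```text
15.8667 [602.47584536 161.77348147  75.81866598] [-1.79906942e+02 -1.33852010e-01  9.55174234e+01] [-5.42874209  6.9347335   3.43395861] [1.04907572 0.97856675 0.0427449 ] 35.46341215128354
```

View pics/w12.png

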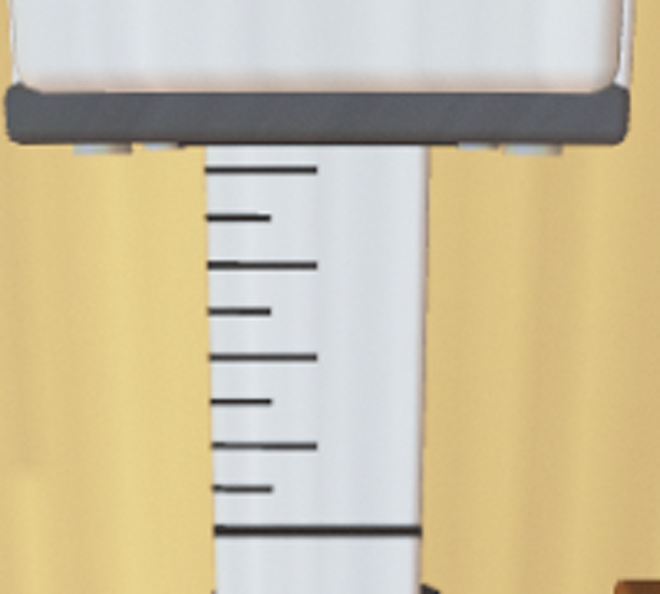

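Request:
{"op": "drive_tool", "data": {
  "moves": [
    [[0.6, -6, 0], 0],
    [[1.2, -13, 0], 0],
    [[1.8, -20, 0], 0],
    [[2.5, -28, 0], 0],
    [[3.2, -36, 0], 0],
    [[3.9, -43, 0], 0],
    [[4.4, -49, 0], 0],
    [[4.8, -53, 0], 0]
  ]
}}

```text
time: 16.58
tool_pos: [607.5, 108.7, 75.8]
tcp_rot: [-179.9, -0.1, 95.5]
ft_force: [-4.0, 7.2, 3.5]
finger_gap: 35.6
```

Request:
{"op": "drive_tool", "data": {
  "moves": [
    [[0.2, -2, 0], 0],
    [[0.3, -3.5, 0], 0],
    [[0.4, -4, 0], 0],
    [[0.4, -4, 0], 0],
    [[0.4, -4, 0], 0],
    [[0.4, -4, 0], 0],
    [[0.4, -4, 0], 0],
    [[0.4, -4, 0], 0]
  ]
}}

```text
time: 17.25
tool_pos: [607.9, 104.7, 75.8]
tcp_rot: [-179.9, -0.1, 95.5]
ft_force: [-4.4, 5.2, 4.3]
finger_gap: 35.7
```

```bash
python3 - <<'E'
from h import *
q=r.sense(); print(q["time"],q["tool_pos"],q["tcp_rot"],q["ft_force"],q["wrist_torque"],q["finger_gap"])
s=r.snapshot("wrist"); crop(s,"w13.png",0,0,640,480,1);crop(s,"w13b.png",260,0,380,90,6.6)
E
```

```text
17.25 [607.88567415 104.6551293   75.82595553] [-1.79921135e+02 -9.57882914e-02  9.55083937e+01] [-4.42203373  5.20388865  4.29578745] [ 0.69020742  0.88671087 -0.00187835] 35.68497593300468
```

View pics/w13.png

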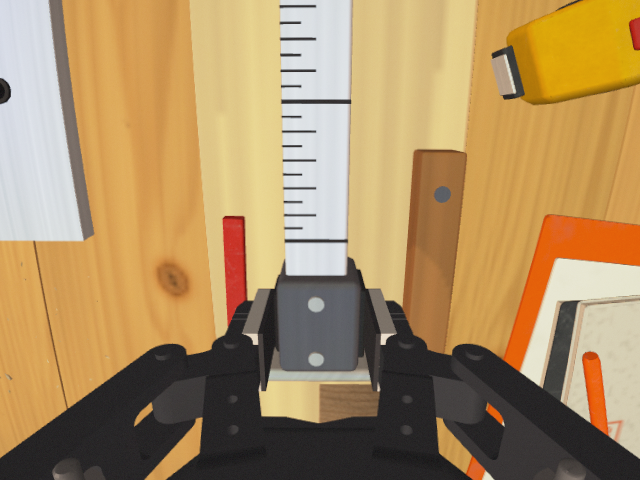

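View pics/w13b.png

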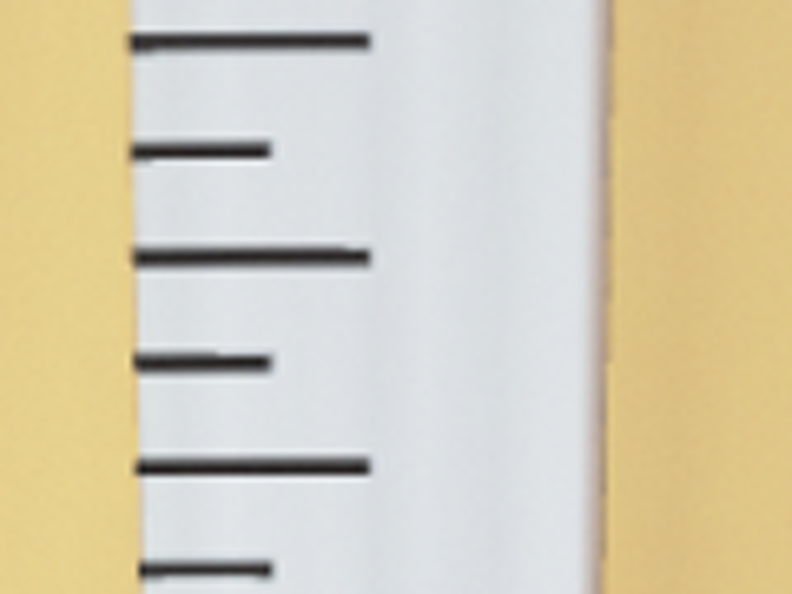

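```bash
cat > m.py <<'E'
import cv2,numpy as np
# marks profile in w12 saved crop (3.3x, origin 220,80)
im=cv2.cvtColor(cv2.imread("pics/w12.png"),cv2.COLOR_BGR2GRAY).astype(float)
p=im[:,225:265].mean(1)
v=np.arange(len(p))
mins=[i for i in range(2,len(p)-2) if p[i]==p[i-2:i+3].min() and p[i]<150]
print(mins,[round(p[i]) for i in mins]); print(p[136:160].round())
E
python3 m.py; python3 - <<'E'
from h import *
s=r.snapshot("top"); crop(s,"t14.png",210,190,400,290,4.2)
s=r.snapshot("side"); crop(s,"s14.png",280,185,400,275,6.6)
E
```

```text
[95, 107, 115, 119, 120, 142, 170, 218, 265, 311, 357, 401, 446, 489, 531] [85, 94, 93, 93, 93, 44, 48, 35, 55, 52, 64, 40, 86, 67, 35]
[ 83.  80.  77.  74.  69.  55.  44.  53.  84. 126. 168. 202. 215. 219.
 225. 227. 225. 223. 223. 223. 223. 223. 223. 223.]
```

View pics/t14.png

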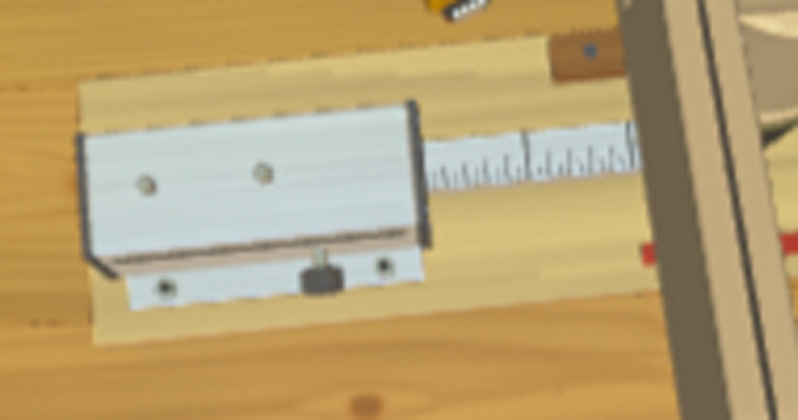

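View pics/s14.png

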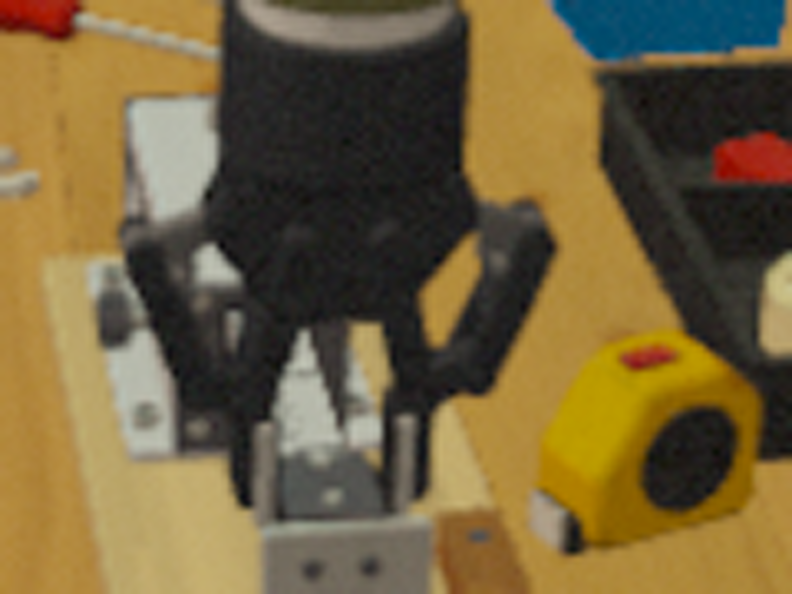

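```bash
python3 - <<'E'
from h import *
ims=[r.snapshot("top") for _ in range(4)]; s=ims[0]
a=np.mean([i["pixels"].astype(float) for i in ims],0).astype(np.uint8); s=dict(s); s["pixels"]=a
np.save("top14.npy",a)
crop(s,"t15.png",303,212,363,242,13)
print(r.sense()["tool_pos"],r.sense()["time"])
E
```

```text
[607.87818413 104.63562143  75.78909129] 17.6
```

View pics/t15.png

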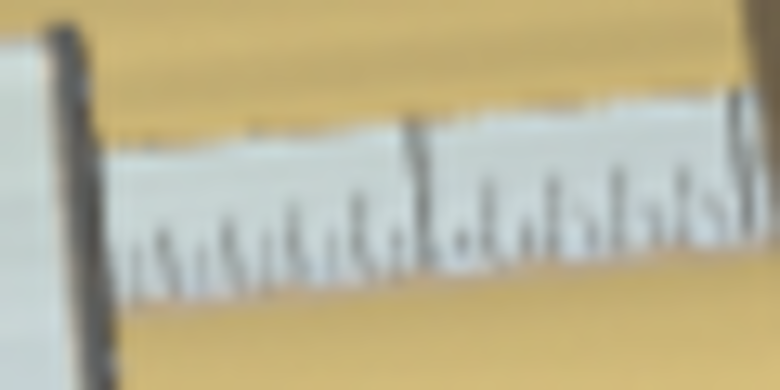

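```bash
python3 - <<'E'
from h import *
q=r.sense(); s=r.snapshot("wrist")
g=cv2.cvtColor(s["pixels"],cv2.COLOR_RGB2GRAY).astype(float)
np.save("w16.npy",s["pixels"])
p=g[:,288:300].mean(1)
def dips(p,lo,hi):
    out=[]
    for i in range(lo,hi):
        if p[i]==p[i-2:i+3].min() and p[i]<150:
            w=np.clip(200-p[i-3:i+4],0,None); out.append(round((w*np.arange(i-3,i+4)).sum()/w.sum(),2))
    return out
print("now",dips(p,3,245))
im=cv2.cvtColor(cv2.imread("pics/w12.png"),cv2.COLOR_BGR2GRAY).astype(float)
p=im[:,225:265].mean(1); d=np.array([170,218,265,311,357,401,446,489,531])
o=[]
for i in d:
    w=np.clip(190-p[i-8:i+9],0,None); o.append((w*np.arange(i-8,i+9)).sum()/w.sum())
o=(np.array(o)+.5)/3.3-.5+80; print("w12",o.round(2))
# top profile along bar, tick-free far half
a=np.load("top14.npy"); g=cv2.cvtColor(a,cv2.COLOR_RGB2GRAY).astype(np.float32)
# crop(13x, origin 303,212) -> raw
def raw(x,y): return np.array([(x+.5)/13-.5+303,(y+.5)/13-.5+212])
A=raw(735,125); B=raw(410,150)   # 0 line, 50 line on far half
for off in (0,1,2,3):
    t=np.linspace(-0.1,2.25,236)
    P=A+(B-A)*t[:,None]+np.array([0.09,1])*off
    v=cv2.remap(g,P[:,0].astype(np.float32),P[:,1].astype(np.float32),cv2.INTER_LINEAR)[:,0]
    print(off,"reading:value",[(int(50*tt),int(x)) for tt,x in zip(t[::2],v[::2]) if abs(tt)<.08 or .92<tt<1.08 or tt>1.84])
E
```

```text
now [np.float64(5.84), np.float64(22.31), np.float64(38.5), np.float64(54.61), np.float64(70.28), np.float64(85.79), np.float64(101.16), np.float64(116.4), np.float64(131.08), np.float64(145.66), np.float64(160.05), np.float64(174.18), np.float64(187.89), np.float64(201.61), np.float64(214.83), np.float64(227.81), np.float64(240.47), np.float64(240.47)]
w12 [131.1  145.58 159.99 173.97 187.87 201.29 214.68 227.78 240.48]
0 reading:value [(-3, 165), (-2, 183), (-1, 166), (0, 145), (0, 167), (2, 196), (3, 201), (3, 203), (47, 176), (48, 155), (49, 155), (50, 159), (51, 179), (52, 201), (52, 204), (53, 206), (93, 208), (94, 208), (95, 201), (96, 194), (97, 158), (98, 118), (99, 103), (100, 91), (101, 99), (102, 109), (103, 135), (104, 164), (105, 184), (106, 203), (107, 206), (108, 207), (109, 206), (110, 206), (110, 206), (111, 206)]
1 reading:value [(-3, 162), (-2, 172), (-1, 166), (0, 153), (0, 167), (2, 192), (3, 201), (3, 202), (47, 174), (48, 148), (49, 151), (50, 167), (51, 182), (52, 197), (52, 203), (53, 204), (93, 205), (94, 206), (95, 200), (96, 192), (97, 159), (98, 114), (9
[... 297 characters left out ...]
0, 175), (51, 191), (52, 200), (52, 205), (53, 205), (93, 206), (94, 207), (95, 204), (96, 196), (97, 168), (98, 121), (99, 94), (100, 90), (101, 94), (102, 107), (103, 129), (104, 160), (105, 182), (106, 196), (107, 202), (108, 202), (109, 201), (110, 200), (110, 200), (111, 200)]
3 reading:value [(-3, 157), (-2, 152), (-1, 150), (0, 156), (0, 167), (2, 188), (3, 202), (3, 203), (47, 183), (48, 160), (49, 153), (50, 180), (51, 201), (52, 204), (52, 205), (53, 205), (93, 207), (94, 208), (95, 206), (96, 197), (97, 176), (98, 125), (99, 90), (100, 89), (101, 94), (102, 110), (103, 131), (104, 164), (105, 189), (106, 198), (107, 204), (108, 203), (109, 202), (110, 201), (110, 200), (111, 201)]
```

```bash
python3 - <<'E'
from bench import r
q=r.sense(); print(q["time"],q["tool_pos"],q["qd"].round(2),q["ft_force"],q["finger_gap"])
print(r.hand_in())
E
```

```text
17.65 [607.85755395 104.62385393  75.80084311] [ 0.04 -0.    0.04 -0.12 -0.03  0.04] [-4.41008433  4.105759    3.73593233] 35.8192854763478
the job is handed in; nothing more can be done
None
```

The stop arm is drawn out to about 100 mm and I handed the job in at 17.65 s with the gripper still holding the head and the button squeezed in at 40 N.

- **Chip guard:** I lifted it straight up off its pins by the bar handle. I set it down flat on clear bench on the robot's side of the jig, lowering until the wrist sensor showed contact (peak about 10 N), and released it. The side picture afterwards showed it lying flat.
- **Stop arm:** The gripper travelled 100.2 mm. The scale marks stayed at the same rows in the wrist picture from about 43 mm out to the end, so the head did not slip.
- **100 mm reading:** At the end the mouth was out of the wrist camera's view, so I could not read the line there directly. The wrist picture at 42.85 mm of travel read 42.5 to 42.95 at the mouth, which puts the end reading at about 99.9 to 100.3 mm. A first rough read of the top picture gave about 98.6 mm. A closer brightness profile then put the 100 line right at the mouth, but one pixel there is about 2 mm.
- **Button:** The finger opening read 35.4 to 35.8 mm, against 37 mm expected with the button fully in. The gripper read low on the guard's handle too, at about 9.4 mm for 12 mm. I did not see the button's travel itself.

In the later pictures the wood, tape measure, pencil and spanner showed no sign of having been disturbed.

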